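Sweep the hem weights through the gate of the counting tray

ROBOT

A 6-joint arm with a two-finger parallel gripper is mounted at the origin on the work surface. World frame = base frame: x ahead of the robot, y to its left, z up, the work surface at z = 0. Lengths are in mm, angles in rad, forces in N, time in s.
With the tool pointing down it reaches from about 350 to 975 mm from the base axis. Payload 7.1 kg.
Tool frame: the origin (TCP) lies at the very end of the fingers, on their centre line; the grasp point (between the pads) lies 19 mm behind it; z points along the fingers, y is the line along which they close (so a half turn about z gives the same grasp; the last joint's range is limited). The gripper opens to 88 mm and grips with 3 to 60 N. Pads are 20 mm wide; open, the fingers measure 115 mm over their backs; the gripper's body (75 mm by 178 mm) begins 61 mm behind the grasp point.
Start: joints at [-1.143, 0.423, 1.63, -0, 1.089, -0.019], TCP at [270.066, -563.622, 222.675] pointing down, gripper open.
Joint ranges: [-3, 3], [-0.9, 2.11], [0.09, 2.58], [-1.31, 4.45], [0.11, 2.69], [-2.54, 2.54]. Speed limits (rad/s): [2.39, 2.39, 3.01, 3.14, 3.14, 3.14].

INTERFACE

Orientations are given as a rotation vector (axis times angle).
In Python, from workcell import sensors, imaging, close_job gives the robot as it stands. The module is installed in compiled form; this text tells all that it offers.
- The arm moves only by the tool servo_tool, never from a script. Its argument "steps" is a list of rows, each a list of 3 entries, a list of its own where there are three numbers: the shift along the world's x, y, z in m, then the turn, a rotation vector about the world's x, y, z in degrees, then the opening, from -1 (shut) to 1 (fully open). A call has exactly 8 rows; each row shifts and turns the commanded pose from where the row before left it; what a row does not reach is not made up. A row lasts 1/12 s, in which the tool goes at most 41.7 mm and 7.16 degrees, less where a joint would pass 70% of its speed; a pose out of reach is approached as far as the arm can. A call is refused whole if a number of a shift passes 0.0417 or a number of a turn 7.16, either way. A call with a gripper value outside its range is refused whole. The fingers move at their own pace and stop on an object; the grip force is fixed at half the most. Time passes only in rows, so rows that do not move let the fingers close, or fill a call up. It gives the time, the measured TCP pose, the force, the opening and the grip force at its end, in the units of the state.
- sensors.get_obs(): the state, without advancing time (a new reading comes with each control period).
- imaging.get_image(name): name is "side" or "top" or "wrist"; returns a dict with "color" (400x640x3 uint8, blue, green, red), "range_z" (400x640 float32, mm along the optical axis (not along the pixel's ray), 0 where there is no reading), "vertical_fov" (degrees; the focal length in pixels is half the picture's height over the tangent of half this angle, whatever the lens; pixels are square), "cx", "cy" (the principal point, pixels), "k1" (the pictures are not rectified: a ray, as slopes to the right and down, at radius r is drawn at 1 + k1 r^2 times it, then the intrinsics apply), "rvec" (rotation vector, rad) and "tvec" (3), from world to camera coordinates, as OpenCV has them; the wrist camera has in their place "tool_from_camera" (4x4, takes a point from camera to tool coordinates, whose origin is the TCP and whose axes are the flange's). Camera axes: x right, y down, z forward; pixel columns grow to the right and rows downward; lengths in mm; the calibration is good to about 2 mm. A picture is of the moment at which its call begins: read the wrist's pose just before it.
- close_job(): hands the job in; it is judged then, once.
The state is a dict: "t": time; "qpos": joint angles; "qvel": joint speeds; "joint_torque": joint torques, N m; "ee_pos": TCP position; "orientation": TCP orientation; "ft_force": force on the tool from outside, world axes, zero at the start; "moment": the same for the moment, N m; "width": finger opening in mm; "grasp_force": force on a finger pad.
Only numpy, scipy, OpenCV 4.12 (cv2) and the standard library are available. Lean on these libraries where they do the work, as an engineer would, in place of code of your own. Each camera call takes 0.05 s, during which the arm holds its last target. There are 200 camera calls.

TASK

With the fingertips, sweep the three round steel hem weights across the tray and through its narrow gate one at a time, so that each drops into the slot behind the gate while the others still wait in the tray. Push them only: do not lift any of them. Leave the hexagonal nut where it stands in the tray, do not disturb the tape roll, the scissors and the headphones, and finish with the hand clear.

Things in the scene. Friction and masses are not known exactly. Their poses are not given: they have to be found in the camera images.
- tray: Fixed plywood tray on a grey base, yaw near +90 degrees. Origin on the table (z = 0), own +x = sweeping direction, to gate and slot (roughly the robot's left), z up. Own frame, mm: floor top z = 60, x -144 to 50, y -120 to 120, ringed by walls 6 thick, 14 high (top z = 74). Places of the weights and nut, in mixed order: (-85, +-50) and (0, +-55), each within 8 mm.
- gate (a point): Middle of the gate at floor height, tray frame (53, 0, 60) mm. The gate is a gap 50 mm wide (y -25 to 25) in the tray's front wall, which spans x 50 to 56 mm. Two short fences, 5 mm thick and 14 mm high, funnel into it at 45 degrees, from about (33, +-46) to (52, +-27) mm.
- slot (a point): Middle of the slot's opening at floor height, tray frame (92, 0, 60) mm. The tray floor ends at x = 56 mm; right behind lies the slot, an open pocket, x 56 to 128, y -33 to 33, its bottom at z = 6 mm, its 6 mm walls reaching z = 74. A weight tips in once its centre is past x = 56 mm.
- weight0_center (a point): Centre of a loose round steel weight, a disc 38 mm in diameter and 7 mm thick with a shallow dish 25 mm wide in its top, about 60 g, lying flat on the tray floor (centre 3.5 mm above it). It slides when pushed and stays where it is left.
- weight1_center (a point): Centre of a loose round steel weight, a disc 38 mm in diameter and 7 mm thick with a shallow dish 25 mm wide in its top, about 60 g, lying flat on the tray floor (centre 3.5 mm above it). It slides when pushed and stays where it is left.
- weight2_center (a point): Centre of a loose round steel weight, a disc 38 mm in diameter and 7 mm thick with a shallow dish 25 mm wide in its top, about 60 g, lying flat on the tray floor (centre 3.5 mm above it). It slides when pushed and stays where it is left.
- nut_center (a point): Centre of a loose steel hexagonal nut, 36 mm across flats, 42 mm across corners and 19 mm tall, standing on the tray floor at one of the four places. To be left where it is.
- tape: Roll of black tape, 66 mm across and 19 mm high, lying on the table beyond the tray's far side. Origin at the centre of its underside. A bystander.
- scissors: Scissors lying on the table off the tray's closed end, 180 mm long and 10 mm high. Origin under the pivot, the blades along own +x. A bystander.
- headphones: Headphones lying on the table beyond the slot, about 190 by 200 mm and 72 mm high. Origin on the table in the middle between the ends of the headband arc; the cups lie at own x = -55 mm. A bystander.
Things that resemble listed ones, but are neither listed nor needed, are in the scene too. What is shaped like the part that bears weight0_center but brown or orange is not meant.

How it is judged:
By the outcome, as a careful person would: the job done as asked, in the order asked, and still so for the second after the job is handed in, with the robot touching nothing.
It also fails if it takes over 72 s, if anything falls off the work surface, if the arm or the gripper's body presses on something with over 40 N, if the wrist force passes 120 N, or if a joint passes its speed limit or range.

## Working session

There is one attempt and no reset: what is moved stays moved. The work goes in short steps, Python scripts to look and compute and a tool call to move; the robot and the scene stay as the last step left them, time stands still between calls to the robot, and variables do not carry over. Pictures are saved under pics/ and viewed, at most 10 in all, crops included, and the job is handed in when it is done.

Besides the shell and the picture viewer there is one more tool, called after "Request:" as name(argument=value, ...), one argument or row to a line, values as JSON. servo_tool: Moves the arm, as the interface text tells. Its arguments: {"type":"object","properties":{"steps":{"type":"array"}},"required":["steps"]}

```bash
mkdir -p pics
cat > h.py <<'E'
import numpy as np, cv2
from workcell import sensors, imaging
def f(im): return 200/np.tan(np.radians(im["vertical_fov"])/2)
def pose(im,obs=None):
    if "rvec" in im:
        R=cv2.Rodrigues(np.float64(im["rvec"]))[0]; t=np.float64(im["tvec"]).ravel()
        return R.T, -R.T@t   # cam->world
    T=np.array(im["tool_from_camera"]); R=cv2.Rodrigues(np.float64(obs["orientation"]))[0]
    return R@T[:3,:3], R@T[:3,3]+np.array(obs["ee_pos"])
def slopes(im,uv):
    d=(np.atleast_2d(uv).astype(float)-[im["cx"],im["cy"]])/f(im); s=d.copy()
    for _ in range(20): s=d/(1+im["k1"]*(s**2).sum(1,keepdims=True))
    return s
def plane(im,uv,z,obs=None):
    R,c=pose(im,obs); s=slopes(im,uv); d=np.c_[s,np.ones(len(s))]@R.T
    return c+d*((z-c[2])/d[:,2])[:,None]
def depth(im,uv,obs=None):
    R,c=pose(im,obs); s=slopes(im,uv); uv=np.atleast_2d(uv).astype(int)
    z=im["range_z"][uv[:,1],uv[:,0]]
    return c+(np.c_[s,np.ones(len(s))]*z[:,None])@R.T
E
python3 - <<'E'
from h import *
o=sensors.get_obs();print(o)
for n in("top","side"):
    im=imaging.get_image(n);cv2.imwrite(f"pics/{n}0.png",im["color"]);np.save(f"{n}0.npy",im,allow_pickle=True)
    print(n,pose(im)[1],im["vertical_fov"],im["k1"])
E
```

```text
{'t': 0.0, 'qpos': array([-1.14299465e+00,  4.23823605e-01,  1.63068594e+00,  1.90596515e-05,
        1.08859404e+00, -1.89780828e-02]), 'qvel': array([-0.00018729,  0.00102024, -0.00077383,  0.0004868 , -0.00014014,
       -0.00223878]), 'joint_torque': array([-1.70893123e-03, -5.44631124e+01, -2.73670292e+01,  6.42497744e-02,
        2.26634648e-02, -1.12388041e-04]), 'ee_pos': array([ 269.85029406, -563.12881743,  221.9140528 ]), 'orientation': array([-3.06208758e+00, -6.95635477e-01,  4.55594544e-04]), 'ft_force': array([-0.29358087,  0.7023523 , -0.15859926]), 'moment': array([ 0.03329082, -0.02174297,  0.0215516 ]), 'grasp_force': 0.0, 'width': 87.93698528971744}
top [378.86083753  51.22600139 933.079084  ] 49.82932544030462 -0.06099979056191674
side [ -49.55542456 -501.32795007  568.89726402] 45.433489172448944 0.010780278624424697
```

View pics/top0.png

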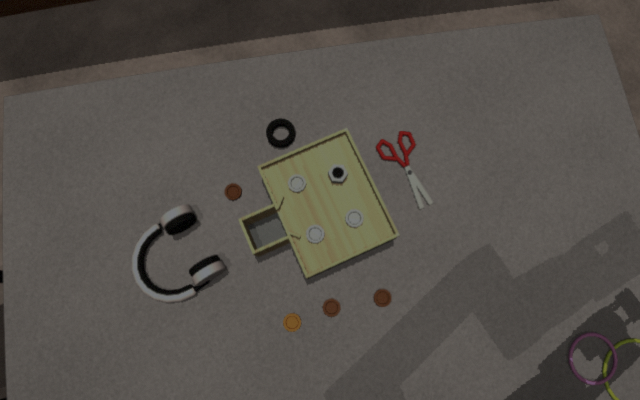

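View pics/side0.png

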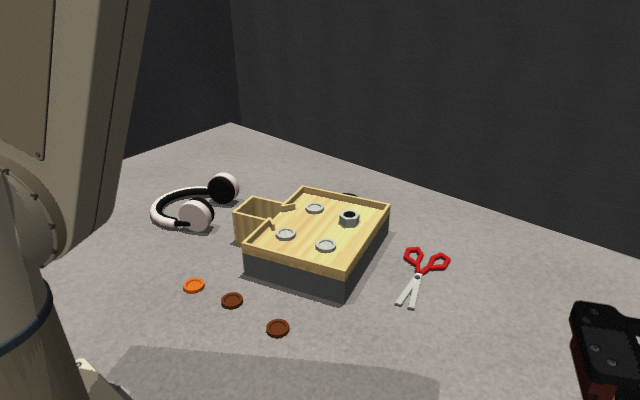

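The top view shows the tray with corners at about (258,168), (347,131), (398,235) and (307,276). The weights are at (297,184), (315,234) and (354,218), the nut at (338,173) and the slot at (266,230). The side view shows the same layout: weights (315,209), (286,234) and (326,245), nut (349,218).

```bash
cat > m.py <<'E'
from h import *
def discs(c,box):
    x0,y0,x1,y1=box; hsv=cv2.cvtColor(c,cv2.COLOR_BGR2HSV)
    m=np.zeros(c.shape[:2],np.uint8); m[y0:y1,x0:x1]=((hsv[...,1]<60)&(hsv[...,2]>95))[y0:y1,x0:x1]*255
    m=cv2.morphologyEx(m,cv2.MORPH_CLOSE,np.ones((3,3)))
    out=[]
    for k in cv2.findContours(m,cv2.RETR_EXTERNAL,cv2.CHAIN_APPROX_NONE)[0]:
        if cv2.contourArea(k)>60: out.append((cv2.fitEllipse(k),cv2.contourArea(k)))
    return out
E
python3 - <<'E'
from m import *
t=np.load("top0.npy",allow_pickle=True).item(); s=np.load("side0.npy",allow_pickle=True).item()
hsv=cv2.cvtColor(t["color"],cv2.COLOR_BGR2HSV)
print(hsv[200,320],hsv[184,292],hsv[184,297])
m=np.zeros((400,640),np.uint8); m[120:290,230:410]=((hsv[...,1]>60)&(hsv[...,0]>15)&(hsv[...,0]<40))[120:290,230:410]*255
m=cv2.morphologyEx(m,cv2.MORPH_CLOSE,np.ones((7,7)))
m=cv2.morphologyEx(m,cv2.MORPH_OPEN,np.ones((5,5)))
k=max(cv2.findContours(m,cv2.RETR_EXTERNAL,cv2.CHAIN_APPROX_NONE)[0],key=cv2.contourArea)
P=plane(t,k[:,0,:],74)[:,:2]
ap=cv2.approxPolyDP(k,4,True)[:,0]; print(ap.tolist()); print(plane(t,ap,74).round(1).tolist())
r=cv2.minAreaRect(P.astype(np.float32)); print("rect(with slot)",r)
np.save("P.npy",P)
print("depth tray floor",depth(t,[[320,200],[325,240]]),depth(s,[[310,240]]))
for n,im,b in(("top",t,(262,140,390,270)),("side",s,(262,195,375,260))):
    for e,a in discs(im["color"],b):
        print(n,np.round(e[0],1),np.round(e[1],1),a,plane(im,[e[0]],67)[0].round(1),"depth",depth(im,[e[0]])[0].round(1))
E
```

```text
[ 25  88 119] [ 36  11 121] [ 50   6 121]
[[348, 131], [259, 165], [271, 205], [242, 217], [240, 223], [249, 235], [250, 223], [279, 214], [286, 236], [262, 247], [248, 238], [254, 254], [291, 244], [305, 276], [396, 236]]
[[698.9, -53.9, 74.0], [653.1, 141.1, 74.0], [565.2, 127.2, 74.0], [549.4, 188.6, 74.0], [537.8, 194.0, 74.0], [510.8, 178.9, 74.0], [534.8, 174.0, 74.0], [544.2, 113.5, 74.0], [497.7, 105.5, 74.0], [483.0, 156.0, 74.0], [505.1, 181.6, 74.0], [471.5, 173.6, 74.0], [480.2, 97.8, 74.0], [413.4, 79.3, 74.0], [464.1, -112.9, 74.0]]
rect(with slot) ((548.84765625, 50.739219665527344), (257.2857360839844, 282.61505126953125), 15.63217544555664)
depth tray floor [[563.36951072  26.58834275  59.7938385 ]
 [479.68135037  29.01063406  58.44864085]] [[513.28762736   1.82737579  59.3405948 ]]
top [314.7 233.3] [18.1 18.4] 260.0 [495.4  47.7  67. ] depth [495.8  47.7  63.9]
top [354.1 217.3] [18.3 18.9] 268.5 [515.7 -36.5  67. ] depth [515.9 -36.6  65.9]
top [296.4 182.2] [17.  17.7] 234.5 [606.5  69.5  67. ] depth [607.2  69.6  64.3]
top [337.4 171.8] [17.3 18.5] 245.5 [615.9 -18.1  67. ] depth [612.2 -17.1  80.4]
top [383. 180.] [20.4 99.8] 234.5 [ 584.1 -109.2   67. ] depth [ 599.6 -121.4    1.3]
side [325.5 244.7] [13.6 19.2] 197.5 [511.6 -37.9  67. ] depth [514.1 -35.8  64.8]
side [285.1 233.3] [12.5 18.4] 170.5 [491.5  46.   67. ] depth [495.   49.6  63.7]
side [349.7 217.1] [15.9 18.8] 190.5 [618.4 -12.7  67. ] depth [602.2 -24.6  79.2]
side [314.2 207.4] [10.5 16.9] 130.5 [601.9  67.8  67. ] depth [604.3  69.9  65.2]
side [280.7 197.6] [ 6. 35.] 110.0 [587.7 151.3  67. ] depth [673.7 239.4  -0.7]
```

Request:
servo_tool(
  steps=[
    [[0.011,0.026,0.003],[0,0,3.3],-1],
    [[0.011,0.026,0.003],[0,0,3.3],-1],
    [[0.011,0.026,0.003],[0,0,3.3],-1],
    [[0.011,0.026,0.003],[0,0,3.3],-1],
    [[0.011,0.026,0.003],[0,0,3.3],-1],
    [[0.011,0.026,0.003],[0,0,3.3],-1],
    [[0.011,0.026,0.003],[0,0,3.3],-1],
    [[0.011,0.026,0.003],[0,0,3.3],-1],
  ],
)

```text
t: 0.77
ee_pos: [358.2, -354.1, 246.5]
orientation: [-2.821, -1.381, 0.0]
ft_force: [-0.4, 0.1, -0.1]
width: 38.1
grasp_force: 0.0
```

Request:
servo_tool(
  steps=[
    [[0.011,0.026,0.003],[0,0,3.3],-1],
    [[0.011,0.026,0.003],[0,0,3.3],-1],
    [[0.011,0.026,0.003],[0,0,3.3],-1],
    [[0.011,0.026,0.003],[0,0,3.3],-1],
    [[0.011,0.026,0.003],[0,0,3.3],-1],
    [[0.011,0.026,0.003],[0,0,3.3],-1],
    [[0.011,0.026,0.003],[0,0,3.3],-1],
    [[0.011,0.026,0.003],[0,0,3.3],-1],
  ],
)

```text
t: 1.43
ee_pos: [446.1, -146.2, 270.7]
orientation: [-2.432, -1.989, 0.0]
ft_force: [-0.2, -0.3, -0.2]
width: 0.6
grasp_force: 0.0
```

Request:
servo_tool(
  steps=[
    [[0.011,0.026,0.003],[0,0,3.3],-1],
    [[0.011,0.026,0.003],[0,0,3.3],-1],
    [[0.011,0.026,0.003],[0,0,3.3],-1],
    [[0.011,0.026,0.003],[0,0,3.3],-1],
    [[0.011,0.026,0.003],[0,0,3.3],-1],
    [[0.011,0.026,0.003],[0,0,3.3],-1],
    [[0.011,0.026,0],[0,0,3.3],-1],
    [[0.011,0.026,0],[0,0,2.7],-1],
  ],
)

```text
t: 2.1
ee_pos: [534.3, 61.8, 288.6]
orientation: [-1.926, -2.482, 0.0]
ft_force: [0.1, -0.2, 0.3]
width: 0.7
grasp_force: 0.0
```

Run:
```python
from h import *
o=sensors.get_obs();im=imaging.get_image("wrist");cv2.imwrite("pics/w1.png",im["color"]);np.save("w1.npy",[im,o],allow_pickle=True)
print(o["t"],o["ee_pos"],o["orientation"],o["width"],o["qpos"]);print(np.round(im["tool_from_camera"],3),im["vertical_fov"])
```

```text
2.1 [534.26045665  61.80012521 288.60584457] [-1.92595700e+00 -2.48187743e+00  2.35628924e-04] 0.6714452085189493 [ 9.30610593e-02  2.20960248e-01  1.75789738e+00 -5.06566739e-05
  1.16290477e+00 -1.57836006e-01]
[[ 0.0000e+00 -9.6500e-01 -2.6100e-01  7.0374e+01]
 [ 1.0000e+00  1.0000e-03 -0.0000e+00  4.9000e-02]
 [ 0.0000e+00 -2.6100e-01  9.6500e-01 -1.6226e+02]
 [ 0.0000e+00  0.0000e+00  0.0000e+00  1.0000e+00]] 65.19166070928428
```

View pics/w1.png

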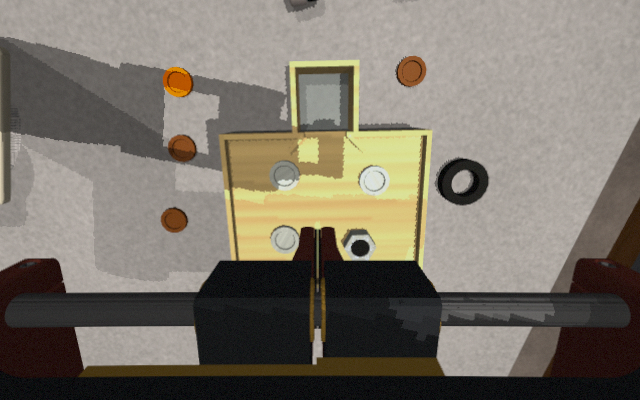

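The wrist view shows the slot's outer corners at (290,62) and (358,61), the front corners at (220,134) and (431,130), weights at (284,175), (373,180) and (285,240), and the nut at (360,246).

Run:
```python
from m import *
im,o=np.load("w1.npy",allow_pickle=True)
g=cv2.cvtColor(im["color"],cv2.COLOR_BGR2GRAY)
c=np.float32([[290,62],[358,61],[220,134],[431,130],[296,68],[352,68]]).reshape(-1,1,2)
c=cv2.cornerSubPix(g,c,(4,4),(-1,-1),(3,50,.01))[:,0]; P=plane(im,c,74,o)
print(c.round(1).tolist(),P.round(1).tolist())
t=np.array([[134,39],[134,-39],[56,126],[56,-126],[128,33],[128,-33]])*1.
q=P[:,:2]; a,b=t-t.mean(0),q-q.mean(0)
H=a.T@b; U,S,V=np.linalg.svd(H); R=V.T@np.diag([1,np.sign(np.linalg.det(V.T@U.T))])@U.T
org=q.mean(0)-R@t.mean(0); print("yaw",np.degrees(np.arctan2(R[1,0],R[0,0])),"org",org,"res",(q-(t@R.T+org)).round(1).tolist())
np.save("tray.npy",np.c_[R,org])
print("floor depth",depth(im,[[250,215],[330,190]],o))
for z,uv in ((67,[[284,175],[373,180],[285,240]]),(79,[[360,245]])):
    w=plane(im,uv,z,o); print(w.round(1).tolist(),((w[:,:2]-org)@R).round(1).tolist())
T=[[495.4,47.7],[515.7,-36.5],[606.5,69.5],[612.2,-17.1]]
print("top view in tray",((np.array(T)-org)@R).round(1).tolist())
R0=cv2.Rodrigues(o["orientation"])[0];print("tool x yaw",np.degrees(np.arctan2(R0[1,0],R0[0,0])))
```

```text
[[288.3999938964844, 64.19999694824219], [358.8999938964844, 59.20000076293945], [218.3000030517578, 133.89999389648438], [431.5, 129.6999969482422], [294.5, 66.69999694824219], [353.29998779296875, 65.5]] [[472.4, 173.1, 74.0], [547.2, 197.5, 74.0], [409.4, 78.1, 74.0], [651.5, 145.2, 74.0], [479.6, 172.2, 74.0], [542.9, 189.8, 74.0]]
yaw 105.69331793881642 org [545.81743265  57.27565997] res [[0.3, -2.6], [0.1, 0.7], [-0.0, 0.9], [-0.5, -0.0], [0.2, 0.7], [-0.0, 0.4]]
floor depth [[463.35407396 -16.35247867  61.13703986]
 [556.2204927   41.94233431  59.78338933]]
[[495.0, 47.9, 67.0], [604.3, 69.4, 67.0], [515.6, -36.7, 67.0]] [[4.7, 51.5], [-4.2, -59.5], [-82.3, 54.5]]
[[610.4, -14.3, 79.0]] [[-86.3, -42.8]]
top view in tray [[4.4, 51.1], [-82.1, 54.4], [-4.6, -61.7], [-89.6, -43.8]]
tool x yaw 104.37649457805215
```

Request:
servo_tool(
  steps=[
    [[-0.019,-0.006,-0.025],[0,0,1.3],-1],
    [[-0.019,-0.006,-0.025],[0,0,0],-1],
    [[-0.019,-0.006,-0.03],[0,0,0],-1],
    [[-0.0194,-0.0064,-0.03],[0,0,0],-1],
    [[0,0,-0.035],[0,0,0],-1],
    [[0,0,-0.035],[0,0,0],-1],
    [[0,0,-0.03],[0,0,0],-1],
    [[0,0,-0.014],[0,0,0],-1],
  ],
)

```text
t: 2.82
ee_pos: [455.3, 35.6, 61.5]
orientation: [-1.9, -2.498, 0.005]
ft_force: [-0.8, 0.0, 0.4]
width: 0.5
grasp_force: 0.0
```

```bash
cat > st.py <<'E'
from h import *
T=np.load("tray.npy");o=sensors.get_obs()
R0=cv2.Rodrigues(o["orientation"])[0]
print("t",o["t"],"ee",o["ee_pos"].round(1),"tray",((o["ee_pos"][:2]-T[:,2])@T[:,:2]).round(1),"yaw",np.degrees(np.arctan2(R0[1,0],R0[0,0])).round(1),"F",o["ft_force"].round(1),"w",round(o["width"],1))
E
python3 st.py
```

```text
t 2.8167 ee [455.3  35.6  61.5] tray [ 3.7 93. ] yaw 105.5 F [-0.8  0.   0.4] w 0.5
```

Request:
servo_tool(
  steps=[
    [[0.0048,0.00145,0.001],[0,0,0],-1],
    [[0.0048,0.00145,0],[0,0,0],-1],
    [[0.0048,0.00145,0],[0,0,0],-1],
    [[0.0048,0.00145,0],[0,0,0],-1],
    [[0.0048,0.00145,0],[0,0,0],-1],
    [[0.0048,0.00145,0],[0,0,0],-1],
    [[0.0048,0.00145,0],[0,0,0],-1],
    [[0.0048,0.00145,0],[0,0,0],-1],
  ],
)

```text
t: 3.48
ee_pos: [495.9, 47.6, 66.1]
orientation: [-1.901, -2.5, 0.001]
ft_force: [-5.2, -1.4, 7.9]
width: 0.4
grasp_force: 5.1
```

Request:
servo_tool(
  steps=[
    [[0.0048,0.00145,0],[0,0,0],-1],
    [[0.0048,0.00145,0],[0,0,0],-1],
    [[0.0048,0.00145,0],[0,0,0],-1],
    [[0.0048,0.00145,0],[0,0,0],-1],
    [[0,0,0],[0,0,0],-1],
    [[-0.002,-0.0005,0],[0,0,0],-1],
    [[-0.005,-0.0015,0],[0,0,0],-1],
    [[0,0,0.01],[0,0,0],-1],
  ],
)

```text
t: 4.15
ee_pos: [506.1, 51.1, 74.5]
orientation: [-1.9, -2.498, 0.004]
ft_force: [-1.0, -0.1, -0.2]
width: 0.2
grasp_force: 0.0
```

```bash
cat > look.py <<'E'
from m import *
import sys
T=np.load("tray.npy")
for n,b in(("top",(262,140,390,270)),("wrist",(225,140,428,262)),("side",(262,195,375,260))):
    if n not in sys.argv[1:]: continue
    o=sensors.get_obs(); im=imaging.get_image(n); cv2.imwrite(f"pics/{n}_{o['t']:.1f}.png",im["color"])
    for e,a in discs(im["color"],b):
        p=plane(im,[e[0]],67,o)[0,:2]; p=(p-T[:,2])@T[:,:2]
        if abs(p[1])<120 and -145<p[0]<140: print(n,np.round(e[0]),np.round(e[1]),p.round(1))
E
python3 st.py; python3 look.py top side
```

```text
t 4.15 ee [506.1  51.1  74.5] tray [ 4.8 39.9] yaw 105.5 F [-1.  -0.1 -0.2] w 0.2
top [316. 219.] [109. 136.] [-9.8 25. ]
side [326. 245.] [14. 19.] [-83.   59.7]
side [350. 217.] [17. 19.] [-87.4 -49.8]
side [314. 208.] [11. 17.] [ -5.6 -56.7]
```

Run:
```python
import cv2,glob
print(glob.glob("pics/*"))
a=cv2.imread("pics/side_4.2.png") if glob.glob("pics/side_4.2.png") else cv2.imread("pics/side_4.1.png")
b=cv2.imread("pics/top_4.2.png") if glob.glob("pics/top_4.2.png") else cv2.imread("pics/top_4.1.png")
cv2.imwrite("pics/c1.png",cv2.hconcat([cv2.resize(a[170:310,230:400],None,fx=2.2,fy=2.2),cv2.resize(b[130:270,230:400],None,fx=2.2,fy=2.2)]))
```

```text
['pics/side_4.2.png', 'pics/side0.png', 'pics/top_4.2.png', 'pics/top0.png', 'pics/w1.png']
```

View pics/c1.png

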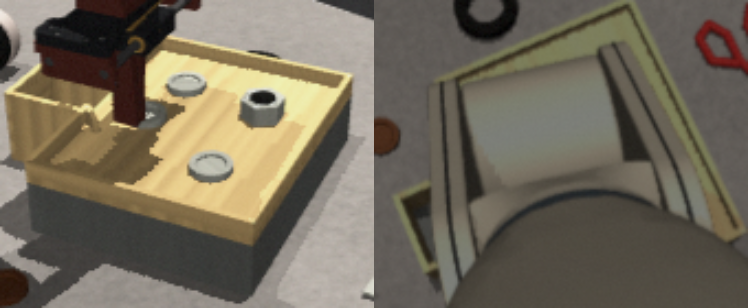

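The crop shows the weight just behind the closed fingers (side pixel about (298,222)) and hidden from above by the arm. I'll lift and back off to see how far it moved.

Request:
servo_tool(
  steps=[
    [[0,0,0.03],[0,0,0],-0.55],
    [[0,0,0.03],[0,0,0],-0.55],
    [[0.01,-0.007,0.02],[0,0,0],-0.55],
    [[0.01,-0.007,0.01],[0,0,0],-0.55],
    [[0.01,-0.007,0],[0,0,0],-0.55],
    [[0.01,-0.007,0],[0,0,0],-0.55],
    [[0.01,-0.007,0],[0,0,0],-0.55],
    [[0,0,0],[0,0,0],-0.55],
  ],
)

```text
t: 4.92
ee_pos: [559.7, 15.1, 164.6]
orientation: [-1.903, -2.5, 0.001]
ft_force: [0.4, -0.3, 0.5]
width: 19.6
grasp_force: 0.0
```

```bash
python3 st.py; python3 look.py wrist side; cp pics/wrist_*.png pics/w2.png
```

```text
t 4.9167 ee [559.7  15.1 164.6] tray [-44.3  -2. ] yaw 105.4 F [ 0.4 -0.3  0.5] w 19.6
wrist [371. 245.] [22. 35.] [-88.3 -50.4]
wrist [253. 240.] [38. 42.] [-82.4  55.3]
wrist [388. 155.] [36. 48.] [ -7.7 -61.1]
wrist [310. 149.] [24. 48.] [-2.7  4.2]
side [327. 246.] [13. 17.] [-86.5  60.7]
side [296. 222.] [12. 17.] [4.9 8.9]
side [350. 217.] [16. 19.] [-87.3 -50. ]
side [314. 207.] [11. 17.] [ -4.9 -56.7]
side [281. 198.] [ 6. 35.] [ 79.2 -65.8]
```

View pics/w2.png

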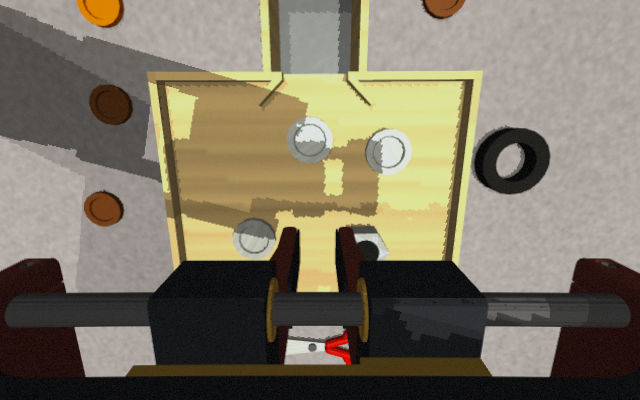

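The wrist view shows weight A at (310,140) in front of the gate, at (283–345,72). B is at (388,152), C at (254,238) and the nut stands at (371,245).

```bash
cat > px.py <<'E'
from m import *
import sys,json
T=np.load("tray.npy");o=sensors.get_obs();im=imaging.get_image("wrist")
uv=json.loads(sys.argv[1]); print(((plane(im,uv,67,o)[:,:2]-T[:,2])@T[:,:2]).round(1).tolist())
E
python3 st.py; python3 px.py "[[310,140],[388,152],[254,238]]"
```

```text
t 5.0167 ee [557.7  16.  164.3] tray [-42.9  -0.3] yaw 105.4 F [-0.4  0.1 -1.3] w 19.5
[[6.5, 5.7], [-3.5, -58.6], [-79.3, 56.4]]
```

Request:
servo_tool(
  steps=[
    [[-0.0044,0.0055,0],[0,0,0.2],-0.55],
    [[-0.0044,0.0055,-0.02],[0,0,0],-0.55],
    [[0,0,-0.03],[0,0,0],-0.55],
    [[0,0,-0.025],[0,0,0],-0.55],
    [[0,0,-0.015],[0,0,0],-0.55],
    [[0,0,-0.008],[0,0,0],-0.55],
    [[0,0,-0.004],[0,0,0],-0.55],
    [[0,0,0],[0,0,0],-0.55],
  ],
)

```text
t: 5.73
ee_pos: [548.9, 27.8, 63.2]
orientation: [-1.896, -2.504, 0.001]
ft_force: [0.7, -0.3, -0.0]
width: 19.7
grasp_force: 0.0
```

```bash
python3 st.py; python3 look.py side
```

```text
t 5.7333 ee [548.9  27.8  63.2] tray [-29.2   5. ] yaw 105.7 F [ 0.7 -0.3 -0. ] w 19.7
side [326. 245.] [14. 19.] [-84.   60.1]
side [295. 222.] [12. 15.] [ 6.3 10. ]
side [349. 217.] [17. 18.] [-87.  -49.4]
```

Request:
servo_tool(
  steps=[
    [[-0.0009,0.0047,-0.001],[0,0,0],-0.55],
    [[-0.0009,0.0047,0],[0,0,0],-0.55],
    [[-0.0009,0.0047,0],[0,0,0],-0.55],
    [[-0.0009,0.0047,0],[0,0,0],-0.55],
    [[-0.0009,0.0047,0],[0,0,0],-0.55],
    [[-0.0009,0.0047,0],[0,0,0],-0.55],
    [[-0.0009,0.0047,0],[0,0,0],-0.55],
    [[-0.0009,0.0047,0],[0,0,0],-0.55],
  ],
)

```text
t: 6.45
ee_pos: [542.3, 65.5, 62.8]
orientation: [1.897, 2.504, 0.0]
ft_force: [0.8, -0.6, 0.9]
width: 20.1
grasp_force: 0.6
```

Request:
servo_tool(
  steps=[
    [[-0.0009,0.0047,0],[0,0,0],-0.55],
    [[-0.0009,0.0047,0],[0,0,0],-0.55],
    [[-0.0009,0.0047,0],[0,0,0],-0.55],
    [[-0.0009,0.0047,0],[0,0,0],-0.55],
    [[-0.0009,0.0047,0],[0,0,0],-0.55],
    [[-0.0009,0.0047,0],[0,0,0],-0.55],
    [[0,0,0],[0,0,0],-0.55],
    [[0,0,0],[0,0,0],-0.55],
  ],
)

```text
t: 7.12
ee_pos: [536.7, 93.5, 62.6]
orientation: [-1.896, -2.504, 0.0]
ft_force: [0.6, 0.3, 0.1]
width: 20.3
grasp_force: 0.0
```

```bash
python3 st.py; python3 look.py wrist side; cp pics/wrist_7.1.png pics/w3.png; ls pics
```

```text
t 7.1167 ee [536.7  93.5  62.6] tray [37.4 -1. ] yaw 105.7 F [0.6 0.3 0.1] w 20.3
wrist [407. 163.] [47. 54.] [ 83.3 -46.5]
wrist [323. 163.] [54. 99.] [83.3 -3.7]
wrist [230. 167.] [11. 62.] [81.5 43.5]
side [326. 245.] [14. 19.] [-83.   59.6]
side [350. 217.] [17. 19.] [-87.5 -49.8]
side [315. 208.] [11. 17.] [ -6.3 -55.9]
c1.png
side0.png
side_4.2.png
side_5.0.png
side_5.7.png
side_7.2.png
top0.png
top_4.2.png
w1.png
w2.png
w3.png
wrist_4.9.png
wrist_7.1.png
```

View pics/w3.png

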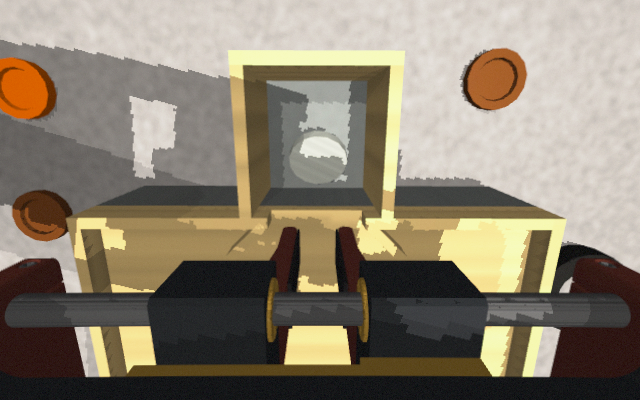

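Weight A lies in the slot, at (318,157). Next is B, swept to the middle from its outer side.

Request:
servo_tool(
  steps=[
    [[0,0,0.025],[0,0,0],-0.55],
    [[0,0,0.025],[0,0,0],-0.55],
    [[0,0,0.025],[0,0,0],-1],
    [[0.0207,-0.0028,0],[0,0,0],-1],
    [[0.0207,-0.0028,0],[0,0,0],-1],
    [[0.0207,-0.0028,0],[0,0,0],-1],
    [[0.0207,-0.0028,0],[0,0,0],-1],
    [[0.0207,-0.0028,0],[0,0,0],-1],
  ],
)

```text
t: 7.88
ee_pos: [641.2, 78.7, 137.7]
orientation: [-1.898, -2.504, 0.0]
ft_force: [-0.2, -0.6, 0.2]
width: 0.5
grasp_force: 0.0
```

Request:
servo_tool(
  steps=[
    [[0,0,0],[0,0,0],-1],
    [[0,0,0],[0,0,0],-1],
    [[0,0,-0.025],[0,0,0],-1],
    [[0,0,-0.02],[0,0,0],-1],
    [[0,0,-0.015],[0,0,0],-1],
    [[0,0,-0.01],[0,0,0],-1],
    [[0,0,0],[0,0,0],-1],
    [[0,0,0],[0,0,0],-1],
  ],
)

```text
t: 8.55
ee_pos: [639.5, 79.2, 67.5]
orientation: [-1.896, -2.503, 0.001]
ft_force: [0.0, 1.0, 0.0]
width: 0.3
grasp_force: 0.0
```

```bash
python3 st.py; python3 look.py side top
```

```text
t 8.55 ee [639.5  79.2  67.5] tray [ -4.2 -96.1] yaw 105.7 F [0. 1. 0.] w 0.3
side [326. 245.] [14. 19.] [-82.8  59.6]
side [349. 218.] [17. 18.] [-87.3 -49.2]
side [281. 198.] [ 6. 35.] [ 79.2 -65.8]
```

Request:
servo_tool(
  steps=[
    [[0,0,-0.005],[0,0,0],-1],
    [[0,0,0],[0,0,0],-1],
    [[-0.0046,-0.0013,0],[0,0,0],-1],
    [[-0.0046,-0.0013,0],[0,0,0],-1],
    [[-0.0046,-0.0013,0],[0,0,0],-1],
    [[-0.0046,-0.0013,0],[0,0,0],-1],
    [[-0.0046,-0.0013,0],[0,0,0],-1],
    [[-0.0046,-0.0013,0],[0,0,0],-1],
  ],
)

```text
t: 9.32
ee_pos: [612.4, 71.2, 62.9]
orientation: [1.897, 2.504, 0.0]
ft_force: [0.0, -0.3, 0.6]
width: 0.5
grasp_force: 0.3
```

Request:
servo_tool(
  steps=[
    [[-0.0046,-0.0013,0],[0,0,0],-1],
    [[-0.0046,-0.0013,0],[0,0,0],-1],
    [[-0.0046,-0.0013,0],[0,0,0],-1],
    [[-0.0046,-0.0013,0],[0,0,0],-1],
    [[-0.0046,-0.0013,0],[0,0,0],-1],
    [[-0.0046,-0.0013,0],[0,0,0],-1],
    [[-0.0046,-0.0013,0],[0,0,0],-1],
    [[-0.0046,-0.0013,0],[0,0,0],-1],
  ],
)

```text
t: 9.98
ee_pos: [575.5, 60.9, 62.7]
orientation: [1.897, 2.504, 0.0]
ft_force: [0.6, -0.5, 0.1]
width: 0.3
grasp_force: 0.4
```

```bash
python3 st.py; python3 look.py side
```

```text
t 9.9833 ee [575.5  60.9  62.7] tray [ -4.6 -29.6] yaw 105.7 F [ 0.6 -0.5  0.1] w 0.3
side [326. 245.] [14. 20.] [-82.9  59.9]
side [349. 217.] [17. 18.] [-87.  -49.3]
side [275. 198.] [ 4. 27.] [ 89.6 -60. ]
```

Request:
servo_tool(
  steps=[
    [[0.003,0.0008,0],[0,0,0],-1],
    [[0.003,0.0008,0],[0,0,0],-1],
    [[0,0,0.034],[0,0,0],-1],
    [[0,0,0.034],[0,0,0],-0.55],
    [[-0.008,-0.016,0.034],[0,0,0],-0.55],
    [[-0.008,-0.016,0],[0,0,0],-0.55],
    [[-0.008,-0.016,0],[0,0,0],-0.55],
    [[0,0,0],[0,0,0],-0.55],
  ],
)

```text
t: 10.7
ee_pos: [557.4, 12.8, 165.4]
orientation: [1.898, 2.502, -0.0]
ft_force: [0.5, -0.3, -0.9]
width: 19.9
grasp_force: 0.0
```

```bash
python3 st.py; python3 look.py wrist; cp $(ls -t pics/wrist_*|head -1) pics/w4.png; python3 st.py
```

```text
t 10.7 ee [557.4  12.8 165.4] tray [-45.9   0.9] yaw 105.6 F [ 0.5 -0.3 -0.9] w 19.9
wrist [373. 245.] [26. 37.] [-89.5 -48.9]
wrist [256. 237.] [38. 42.] [-82.4  55.2]
wrist [319. 154.] [34. 47.] [-8.3 -0.4]
t 10.75 ee [557.9  13.8 165. ] tray [-45.1   0.1] yaw 105.6 F [0.1 0.6 0.1] w 19.3
```

View pics/w4.png

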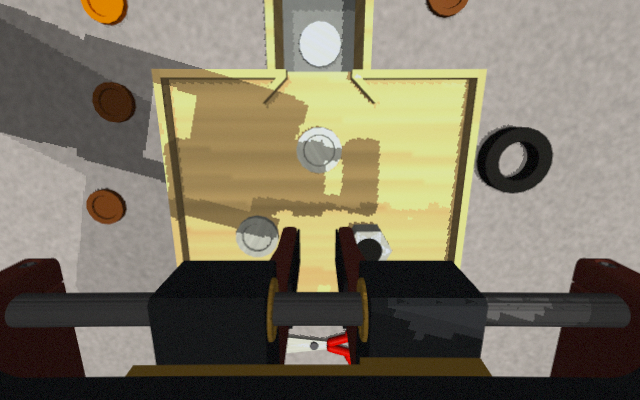

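B is centred at (319,150), in line with the gate. A lies in the slot at (320,44), C at (257,237) and the nut at (373,245) haven't moved.

Request:
servo_tool(
  steps=[
    [[-0.0011,0.0039,-0.02],[0,0,0],-0.55],
    [[0,0,-0.03],[0,0,0],-0.55],
    [[0,0,-0.025],[0,0,0],-0.55],
    [[0,0,-0.015],[0,0,0],-0.55],
    [[0,0,-0.008],[0,0,0],-0.55],
    [[0,0,-0.0045],[0,0,0],-0.55],
    [[0,0,0],[0,0,0],-0.55],
    [[0,0,0],[0,0,0],-0.55],
  ],
)

```text
t: 11.42
ee_pos: [557.6, 18.8, 62.6]
orientation: [1.897, 2.504, 0.001]
ft_force: [0.1, -0.2, -0.8]
width: 19.7
grasp_force: 0.0
```

Request:
servo_tool(
  steps=[
    [[-0.00133,0.00476,0],[0,0,0],-0.55],
    [[-0.00133,0.00476,0],[0,0,0],-0.55],
    [[-0.00133,0.00476,0],[0,0,0],-0.55],
    [[-0.00133,0.00476,0],[0,0,0],-0.55],
    [[-0.00133,0.00476,0],[0,0,0],-0.55],
    [[-0.00133,0.00476,0],[0,0,0],-0.55],
    [[-0.00133,0.00476,0],[0,0,0],-0.55],
    [[-0.00133,0.00476,0],[0,0,0],-0.55],
  ],
)

```text
t: 12.08
ee_pos: [546.1, 57.1, 62.3]
orientation: [1.897, 2.504, 0.0]
ft_force: [0.3, -1.0, 1.4]
width: 20.3
grasp_force: 0.5
```

```bash
python3 st.py; python3 look.py side
```

```text
t 12.0833 ee [546.1  57.1  62.3] tray [-0.3 -0.3] yaw 105.7 F [ 0.3 -1.   1.4] w 20.3
side [325. 245.] [14. 19.] [-82.8  59.9]
side [285. 218.] [10. 12.] [29.9  7.3]
side [350. 217.] [17. 18.] [-87.4 -49.5]
```

Request:
servo_tool(
  steps=[
    [[-0.0013,0.0046,0],[0,0,0],-0.55],
    [[-0.0013,0.0046,0],[0,0,0],-0.55],
    [[-0.0013,0.0046,0],[0,0,0],-0.55],
    [[-0.0013,0.0046,0],[0,0,0],-0.55],
    [[-0.0013,0.0046,0],[0,0,0],-0.55],
    [[-0.0013,0.0046,0],[0,0,0],-0.55],
    [[-0.0013,0.0046,0],[0,0,0],-0.55],
    [[-0.0013,0.0046,0],[0,0,0],-0.55],
  ],
)

```text
t: 12.8
ee_pos: [535.7, 93.9, 62.2]
orientation: [1.897, 2.504, -0.0]
ft_force: [0.1, -0.7, 0.6]
width: 19.9
grasp_force: 0.5
```

```bash
python3 st.py; python3 look.py wrist; cp $(ls -t pics/wrist_*|head -1) pics/w5.png; python3 st.py
```

```text
t 12.8 ee [535.7  93.9  62.2] tray [38.  -0.1] yaw 105.7 F [ 0.1 -0.7  0.6] w 19.9
wrist [411. 162.] [40. 52.] [ 84.6 -47.3]
wrist [321. 181.] [ 85. 109.] [74.7 -2. ]
wrist [231. 166.] [12. 62.] [82.5 43.8]
t 12.85 ee [535.5  94.4  62.2] tray [38.6 -0.1] yaw 105.7 F [-0.   0.9  0.5] w 19.7
```

View pics/w5.png

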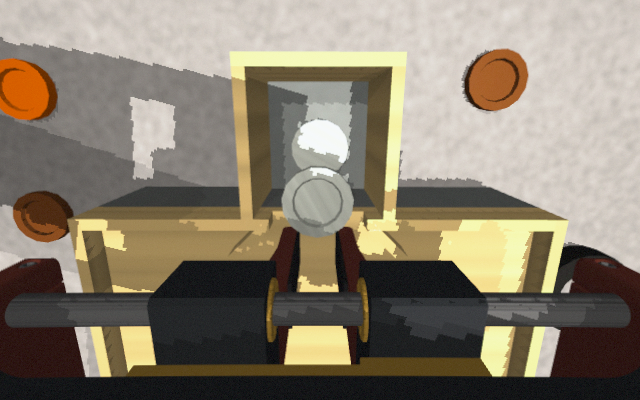

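B sits at (318,201), still on the lip or just tipping. I'll nudge it a little further.

Request:
servo_tool(
  steps=[
    [[-0.0005,0.0015,0],[0,0,0],-0.55],
    [[-0.0005,0.0015,0],[0,0,0],-0.55],
    [[0,0,0],[0,0,0],-0.55],
    [[0,0,0],[0,0,0],-0.55],
    [[0,0,0],[0,0,0],-0.55],
    [[0,0,0],[0,0,0],-0.55],
    [[0,0,0],[0,0,0],-0.55],
    [[0,0,0],[0,0,0],-0.55],
  ],
)

```text
t: 13.52
ee_pos: [534.9, 96.2, 62.2]
orientation: [1.897, 2.504, -0.0]
ft_force: [-0.9, 0.4, -0.7]
width: 19.7
grasp_force: 0.0
```

```bash
python3 st.py
python3 - <<'E'
from h import *
im=imaging.get_image("wrist");o=sensors.get_obs();cv2.imwrite("pics/w6.png",im["color"])
print(depth(im,[[318,205],[318,190],[320,150],[318,170],[300,180],[340,180]],o).round())
E
```

```text
t 13.5167 ee [534.9  96.2  62.2] tray [40.5  0. ] yaw 105.7 F [-0.9  0.4 -0.7] w 19.7
[[531. 111.  38.]
 [530. 116.  20.]
 [524. 142.  20.]
 [526. 129.  20.]
 [516. 120.  20.]
 [542. 127.  21.]]
```

B dropped and rests on A in the slot (z = 20). Now C.

Request:
servo_tool(
  steps=[
    [[0,0,0.025],[0,0,0],-0.55],
    [[0,0,0.025],[0,0,0],-0.55],
    [[0,0,0.025],[0,0,0],-0.55],
    [[-0.0022,-0.0327,0],[0,0,0],-0.55],
    [[-0.0022,-0.0327,0],[0,0,0],-0.55],
    [[-0.0022,-0.0327,0],[0,0,0],-0.55],
    [[-0.0022,-0.0327,0],[0,0,0],-0.55],
    [[-0.0022,-0.0327,0],[0,0,0],-0.55],
  ],
)

```text
t: 14.23
ee_pos: [523.5, -68.5, 137.4]
orientation: [1.897, 2.504, 0.0]
ft_force: [0.9, 0.6, -0.7]
width: 19.7
grasp_force: 0.0
```

Request:
servo_tool(
  steps=[
    [[0,0,0],[0,0,0],-0.55],
    [[0,0,0],[0,0,0],-0.55],
    [[0,0,-0.025],[0,0,0],-0.55],
    [[0,0,-0.02],[0,0,0],-0.55],
    [[0,0,-0.015],[0,0,0],-0.55],
    [[0,0,-0.005],[0,0,0],-0.55],
    [[0,0,0],[0,0,0],-0.55],
    [[0,0,0],[0,0,0],-0.55],
  ],
)

```text
t: 14.9
ee_pos: [524.1, -66.4, 72.4]
orientation: [-1.896, -2.505, -0.0]
ft_force: [-0.1, -0.5, -0.4]
width: 19.7
grasp_force: 0.0
```

```bash
python3 st.py; python3 look.py wrist side; cp $(ls -t pics/wrist_*|head -1) pics/w7.png
```

```text
t 14.9 ee [524.1 -66.4  72.4] tray [-113.2   54.4] yaw 105.8 F [-0.1 -0.5 -0.4] w 19.7
wrist [316. 187.] [66. 67.] [-81.7  55.1]
side [324. 245.] [15. 17.] [-80.8  60.9]
side [281. 198.] [ 6. 35.] [ 79.2 -65.8]
```

View pics/w7.png

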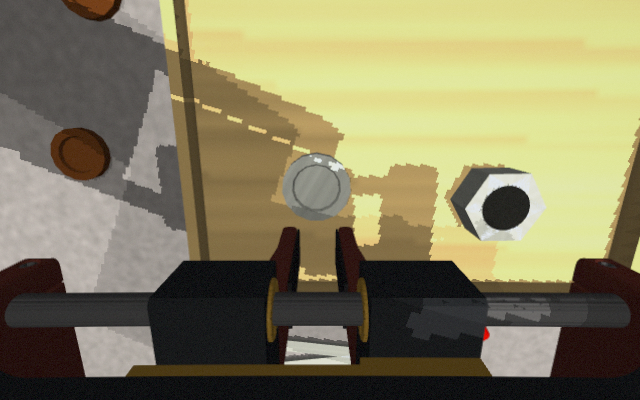

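C is right in front of the fingers at (316,187). The nut at (500,200) is well to the side.

Request:
servo_tool(
  steps=[
    [[0,0,-0.01],[0,0,0],-0.55],
    [[0,0,0],[0,0,0],-0.55],
    [[-0.00135,0.0048,0],[0,0,0],-0.55],
    [[-0.00135,0.0048,0],[0,0,0],-0.55],
    [[-0.00135,0.0048,0],[0,0,0],-0.55],
    [[0.0008,0.0055,0],[0,0,0],-0.55],
    [[0.0008,0.0055,0],[0,0,0],-0.55],
    [[0.0008,0.0055,0],[0,0,0],-0.55],
  ],
)

```text
t: 15.67
ee_pos: [522.3, -35.5, 62.3]
orientation: [1.897, 2.504, 0.0]
ft_force: [-1.1, -0.5, -1.0]
width: 19.8
grasp_force: 0.2
```

Request:
servo_tool(
  steps=[
    [[0.0008,0.0055,0],[0,0,0],-0.55],
    [[0.0008,0.0055,0],[0,0,0],-0.55],
    [[0.0008,0.0055,0],[0,0,0],-0.55],
    [[0.0008,0.0055,0],[0,0,0],-0.55],
    [[0.0008,0.0055,0],[0,0,0],-0.55],
    [[0.0008,0.0055,0],[0,0,0],-0.55],
    [[0.0008,0.0055,0],[0,0,0],-0.55],
    [[0.0008,0.0055,0],[0,0,0],-0.55],
  ],
)

```text
t: 16.33
ee_pos: [528.6, 8.3, 62.2]
orientation: [-1.897, -2.504, 0.0]
ft_force: [-0.0, -1.3, 0.6]
width: 19.8
grasp_force: 0.3
```

```bash
python3 st.py; python3 look.py wrist
```

```text
t 16.3333 ee [528.6   8.3  62.2] tray [-42.5  29.8] yaw 105.7 F [-0.  -1.3  0.6] w 19.8
wrist [317. 201.] [69. 71.] [-16.5  30. ]
```

Request:
servo_tool(
  steps=[
    [[0.00085,0.0054,0],[0,0,0],-0.55],
    [[0.00085,0.0054,0],[0,0,0],-0.55],
    [[0.00085,0.0054,0],[0,0,0],-0.55],
    [[0.00085,0.0054,0],[0,0,0],-0.55],
    [[0.00085,0.0054,0],[0,0,0],-0.55],
    [[0.00085,0.0054,0],[0,0,0],-0.55],
    [[0.00085,0.0054,0],[0,0,0],-0.55],
    [[0.00085,0.0054,0],[0,0,0],-0.55],
  ],
)

```text
t: 17.05
ee_pos: [535.4, 51.5, 62.2]
orientation: [-1.897, -2.504, 0.0]
ft_force: [0.3, -0.1, -0.8]
width: 20.1
grasp_force: 0.3
```

Request:
servo_tool(
  steps=[
    [[0.00085,0.0054,0],[0,0,0],-0.55],
    [[0.00085,0.0054,0],[0,0,0],-0.55],
    [[0.00085,0.0054,0],[0,0,0],-0.55],
    [[0.00085,0.0054,0],[0,0,0],-0.55],
    [[0.00085,0.0054,0],[0,0,0],-0.55],
    [[0,0,0],[0,0,0],-0.55],
    [[0,0,0],[0,0,0],-0.55],
    [[0,0,0],[0,0,0],-0.55],
  ],
)

```text
t: 17.72
ee_pos: [539.6, 78.0, 62.1]
orientation: [-1.897, -2.504, 0.0]
ft_force: [-0.1, -0.6, 0.3]
width: 19.9
grasp_force: 0.0
```

```bash
python3 st.py; python3 look.py wrist
```

```text
t 17.7167 ee [539.6  78.   62.1] tray [21.6  0.4] yaw 105.7 F [-0.1 -0.6  0.3] w 19.9
wrist [414. 152.] [28. 31.] [ 73.2 -47.9]
wrist [321. 180.] [ 81. 107.] [58.8 -1.5]
wrist [231. 153.] [13. 30.] [73.  43.8]
```

Push straight on through the gate to x ≈ 41, then hold.

Request:
servo_tool(
  steps=[
    [[-0.0011,0.0038,0],[0,0,0],-0.55],
    [[-0.0011,0.0038,0],[0,0,0],-0.55],
    [[-0.0011,0.0038,0],[0,0,0],-0.55],
    [[-0.0011,0.0038,0],[0,0,0],-0.55],
    [[-0.0011,0.0038,0],[0,0,0],-0.55],
    [[0,0,0],[0,0,0],-0.55],
    [[0,0,0],[0,0,0],-0.55],
    [[0,0,0],[0,0,0],-0.55],
  ],
)

```text
t: 18.43
ee_pos: [534.0, 97.1, 62.1]
orientation: [-1.897, -2.504, 0.0]
ft_force: [-0.0, -0.0, 1.2]
width: 19.9
grasp_force: 0.0
```

Request:
servo_tool(
  steps=[
    [[0,0,0],[0,0,0],-0.55],
    [[0,0,0],[0,0,0],-0.55],
    [[0.0014,-0.0048,0],[0,0,0],-0.55],
    [[0,0,0.02],[0,0,0],-0.55],
    [[0,0,0.025],[0,0,0],-0.55],
    [[0,0,0.035],[0,0,0],-0.55],
    [[0.005,-0.02,0.035],[0,0,0],-0.55],
    [[0.005,-0.02,0.02],[0,0,0],-0.55],
  ],
)

```text
t: 19.1
ee_pos: [546.8, 52.0, 200.7]
orientation: [1.893, 2.503, 0.004]
ft_force: [0.2, 0.6, 0.3]
width: 20.0
grasp_force: 0.0
```

Request:
servo_tool(
  steps=[
    [[0.005,-0.02,0.02],[0,0,0],-0.55],
    [[0.005,-0.02,0.02],[0,0,0],-0.55],
    [[0,-0.02,0.02],[0,0,0],-0.55],
    [[0,0,0],[0,0,0],-0.55],
    [[0,0,0],[0,0,0],-0.55],
    [[0,0,0],[0,0,0],-0.55],
    [[0,0,0],[0,0,0],-0.55],
    [[0,0,0],[0,0,0],-0.55],
  ],
)

```text
t: 19.77
ee_pos: [554.7, -7.1, 255.8]
orientation: [-1.895, -2.503, 0.002]
ft_force: [-0.1, -0.1, 0.7]
width: 19.4
grasp_force: 0.0
```

```bash
python3 st.py; python3 look.py wrist side; cp $(ls -t pics/wrist_*|head -1) pics/w8.png
```

```text
t 19.7667 ee [554.7  -7.1 255.8] tray [-64.4   8.8] yaw 105.8 F [-0.1 -0.1  0.7] w 19.4
wrist [363. 201.] [33. 34.] [-92.6 -44.3]
side [350. 217.] [17. 18.] [-87.4 -49.6]
side [281. 198.] [ 6. 35.] [ 79.2 -65.8]
```

View pics/w8.png

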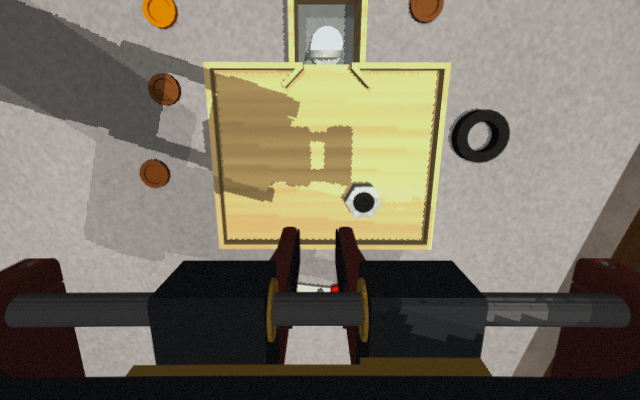

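The tray holds only the nut, at (362,201), and the weights are in the slot around (327,45). A quick height check there before handing in.

Run:
```python
from h import *
o=sensors.get_obs();im=imaging.get_image("wrist");T=np.load("tray.npy")
uv=[[327,v] for v in range(28,72,3)]; p=depth(im,uv,o)
print([(round(float(a),0),round(float(z),0)) for a,z in zip(((p[:,:2]-T[:,2])@T[:,:2])[:,0],p[:,2])])
```

```text
[(102.0, 13.0), (99.0, 13.0), (94.0, 20.0), (91.0, 21.0), (88.0, 20.0), (85.0, 19.0), (82.0, 19.0), (78.0, 20.0), (68.0, 59.0), (6.0, 419.0), (69.0, 20.0), (65.0, 20.0), (57.0, 59.0), (53.0, 62.0), (51.0, 59.0)]
```

Run:
```python
from h import *
T=np.load("tray.npy")
for n in("wrist","top"):
    o=sensors.get_obs();im=imaging.get_image(n)
    R=(305,350,25,72) if n=="wrist" else (240,295,200,260)
    uv=np.array([[u,v] for v in range(R[2],R[3]) for u in range(R[0],R[1])])
    uv=uv[im["range_z"][uv[:,1],uv[:,0]]>0]
    p=depth(im,uv,o); q=(p[:,:2]-T[:,2])@T[:,:2]
    s=(q[:,0]>58)&(q[:,0]<126)&(abs(q[:,1])<31)
    for z0 in range(5,75,6):
        k=s&(p[:,2]>=z0)&(p[:,2]<z0+6)
        if k.sum()>2: print(n,z0,k.sum(),"x",np.percentile(q[k,0],[5,50,95]).round(),"y",np.percentile(q[k,1],[5,50,95]).round())
```

```text
wrist 5 631 x [ 66.  91. 106.] y [-29. -18.  24.]
wrist 11 198 x [ 88.  98. 103.] y [-19.  -3.  14.]
wrist 17 630 x [64. 82. 94.] y [-15.  -1.  14.]
wrist 41 24 x [67. 70. 73.] y [-18.  18.  19.]
wrist 47 53 x [65. 68. 71.] y [-16.  11.  17.]
wrist 53 159 x [65. 68. 71.] y [-11.   1.  11.]
wrist 59 4 x [66. 68. 69.] y [-2.  1.  4.]
top 5 270 x [ 61. 105. 123.] y [-29. -10.  21.]
top 11 67 x [ 77.  97. 104.] y [-15.  -0.  17.]
top 17 147 x [62. 83. 94.] y [-15.   1.  15.]
top 23 12 x [74. 75. 78.] y [-9. -0.  6.]
top 29 8 x [73. 74. 75.] y [-11.   2.  19.]
top 35 5 x [69. 70. 74.] y [-17.  18.  20.]
top 41 6 x [67. 71. 74.] y [-15.  15.  18.]
top 47 19 x [66. 69. 72.] y [-15.   6.  17.]
top 53 39 x [65. 68. 71.] y [-8.  3. 13.]
```

```bash
python3 -c "
from workcell import close_job
print(close_job())"
```

```text
the job is handed in; nothing more can be done
None
```

I swept the three weights through the gate one at a time into the slot and handed the job in with the hand clear; the last weight stands on edge on the others, its top just below floor height, and the nut stayed in its place.

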